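# Key the tube rotor onto the mixer spindle and click it home

### The arm

A 6-joint arm with a two-finger parallel gripper is mounted at the origin on the work surface. World frame = base frame: x ahead of the robot, y to its left, z up, the work surface at z = 0. Lengths are in m, angles in rad, forces in N, time in s.
With the tool pointing down it reaches from about 0.3 to 0.775 m from the base axis. Payload 14.6 kg.
Tool frame: the origin (TCP) lies midway between the tips of the shut fingers; the grasp point (between the pads) lies 19 mm behind it (robot.grip_point_offset is the distance from the TCP to the grasp point, in m); z points along the fingers, y is the direction in which the jaws open and shut (so a half turn about z gives the same grasp; the last joint's range is limited). The gripper opens to 85 mm and grips with 20 to 120 N. Pads are 22 mm wide; open, the fingers measure 114 mm over their backs; the gripper's body (76 mm by 85 mm) begins 54 mm behind the grasp point. The pads swing forward as they close: fully open they stand 13 mm farther back than shut.
Start: joints at [-1.295, 0.3, 1.521, -0, 1.321, -0.067], TCP at [0.185, -0.518, 0.193] pointing down, gripper open.
Joint ranges: [-3.03, 3.03], [-0.79, 2.21], [0.23, 2.52], [-1.04, 4.18], [0, 3.07], [-2.55, 2.55]. Speed limits (rad/s): [2.22, 2.22, 2.57, 3.14, 3.14, 3.14].

### API

Orientations are given as a 3x3 rotation matrix whose columns are the frame's x, y, z axes.
In Python, from plant import robot, capture, get_calibration, close_job, search_frame gives the robot as it stands.
- The arm moves only by the tool apply_moves, never from a script. Its argument "series" is a list of rows, each a list of 7 numbers: the shift along the world's x, y, z in cm, then the turn, a rotation vector about the world's x, y, z in degrees, then the finger opening in cm, from 0 to 8.54. A call has 1 to 12 rows; each row is the pose to reach, as a shift and turn from the pose measured when the call began; what a row does not reach only later rows make up. A row lasts 1/8 s, in which the tool goes at most 62.5 mm and 10.7 degrees, less where a joint would pass 70% of its speed; a pose out of reach is approached as far as the arm can. A call with a gripper value outside its range is refused whole. The fingers move at their own pace and stop on an object; the grip force is fixed at half the most. Time passes only in rows, so rows that repeat a pose let the fingers close. It gives the time, the measured TCP pose, the force and the opening at its end, in the units of the state.
- robot.read_state(): the state, without advancing time (a new reading comes with each control period).
- capture(name): name is "scene" or "side" or "wrist"; returns (picture, depth): 420x560x3 uint8, red, green, blue; 420x560 float32, m along the optical axis (not along the pixel's ray), 0 where there is no reading.
- get_calibration(name): a dict with "mtx" (3x3 intrinsics, pixels), "view" (4x4, takes a point from world to camera coordinates). Camera axes: x right, y down, z forward; pixel columns grow to the right and rows downward; lengths in m; the calibration is good to about 2 mm. A picture is of the moment at which its call begins: read the wrist's pose just before it. get_calibration takes no time and is no camera call; for the wrist camera it gives the pose at the moment of the call.
- close_job(): hands the job in, once; it reports no verdict.
Trained networks look in the newest picture that a camera, given by its name, has taken for a name from the list of things; names that differ only in an ending like _2 or _b are one class to them, and where a whole thing is asked for, a point or a joint stands for the part that bears it (a point fixed in the world has none). Each returns a list of dicts, best first, with "conf" (0 to 1); they miss things now and then, are a little off and sometimes report something else, mostly with a low value. They report only what shows in the picture. A call takes as long as a camera call.
- search_frame(camera, thing): "position" ([column, row] in pixels, amid what is visible of it).
The state is a dict: "t": time; "joints": joint angles; "dq": joint speeds; "joint_efforts": joint torques, N m; "tool_pos": TCP position; "ee_rot": TCP orientation; "wrist_force": force on the tool from outside, world axes, zero at the start; "moment": the same for the moment, N m; "gripper_width": opening from 0.0 (shut) to 1.0 (fully open).
Only numpy, scipy, OpenCV 4.12 (cv2) and the standard library are available. Lean on these libraries where they do the work, as an engineer would, in place of code of your own. Each camera call takes 0.05 s, during which the arm holds its last target.

### The job

Someone set the blue tube rotor on the rotary mixer without lining it up, so it sits high on top of the flat-sided drive instead of on it. Without lifting it off the mixer, turn the rotor round (pushing one of its upright tubes is enough) until its slot matches the drive and it drops, then press the grey cap in its middle straight down until it clicks fully home, and let go. Leave the tube rack, the dish and the bottle where they are.

Things in the scene. Friction and masses are not known exactly. Their poses are not given: they have to be found in the camera images.
- mixer: White box-shaped rotary mixer, 200 x 200 mm, fixed to the bench, its grey deck 90 mm above the bench. Origin: centre of its underside, z up. In the middle of the deck stands a spindle that does not turn, hidden under the rotor.
- spindle_foot (a point): Centre of the deck's top, on the spindle's axis. The spindle: a steel tang 13 x 26 mm with two parallel flats, top 18 mm above the deck; on it a round pilot pin, 13.2 mm diameter, up to 56 mm above the deck; beside it three spring balls. The tang points another way every time, unrelated to the box, and cannot be seen: it must be found by turning the rotor.
- rotor: Loose blue tube rotor on the spindle, 0.2 to 0.32 kg: disc of 136 mm diameter on a hub, three upright sleeves, grey cap in the middle. Origin: on its axis at the hub's underside, z up. Above the origin: disc 24 to 30 mm, sleeves 30 to 66 mm, cap's top 62 mm. Origin's height above the deck: 18 mm at the start (resting on the tang), about 13 mm once dropped onto it, 4 mm when home.
- rotor_slot (a point): Centre of the slot (16 x 28.5 mm) in the hub's underside, at the rotor's origin. It fits the tang in two positions a half turn apart, within 6 degrees, and starts some 50 to 130 degrees from a fit either way. Sitting high it turns easily (under 2 N at a sleeve, 1 mm of play). At the fit it drops 5 mm by itself, may lean slightly and turns no further: the sleeve resists.
- sleeve (a point): Top centre of one of the three white-capped sleeves, the one on the rotor's x axis. Sleeves are 19 mm in diameter, 36 mm tall above the disc, their axes 50 mm from the rotor's axis, 120 degrees apart; 87 mm centre to centre, free between them.
- rotor_cap (a point): Centre of the top of the rotor's grey cap, 36 mm in diameter, 62 mm above the rotor's origin: the place to press. 170 mm above the bench at the start, about 165 mm once dropped, 156 mm when home. From dropped to home it goes down 8 to 9 mm; the spring balls resist with some 8 to 14 N, give way halfway with a click, then hold it down against a hard stop.
- tube_rack: Bystander: loose blue rack with white-capped tubes, 75 x 110 mm, 62 mm tall. Origin: centre of its underside.
- dish: Bystander: loose clear round culture dish, 91 mm in diameter, 15 mm tall. Origin: centre of its underside.
- reagent: Bystander: loose amber bottle, 60 mm in diameter, 120 mm tall. Origin: centre of its underside.

How it is judged:
By the outcome, as a careful person would: the job done as asked, in the order asked, and still so for the second after the job is handed in, with the robot touching nothing.
It also fails if it takes over 40 s, if anything falls off the work surface, if the arm or the gripper's body presses on something with over 40 N, if the wrist force passes 120 N, or if a joint passes its speed limit or range.

## Working session

There is one attempt and no reset: what is moved stays moved. The work goes in short steps, Python scripts to look and compute and a tool call to move; the robot and the scene stay as the last step left them, time stands still between calls to the robot, and variables do not carry over. Pictures are saved under pics/ and viewed, and the job is handed in when it is done.

Besides the shell and the picture viewer there is one more tool, called after "Call:" as name([rows], argument=value, ...), one row to a line, values as JSON. apply_moves: Moves the arm, as the interface text tells. Its arguments: {"type":"object","properties":{"series":{"type":"array","items":{"type":"array","items":{"type":"number"}}}},"required":["series"]}

```bash
mkdir -p pics; ls; cat > h.py <<'E'
import numpy as np,cv2
from plant import robot,capture,get_calibration,close_job,search_frame
def snap(n,f):
    c=get_calibration(n);p,d=capture(n);cv2.imwrite('pics/'+f,p[:,:,::-1]);return p,d,c
def up(c,u,v,z):
    K=np.array(c['mtx']);V=np.array(c['view']);return (np.linalg.inv(V)@np.r_[np.linalg.inv(K)@[u,v,1]*z,1])[:3]
def atz(c,u,v,h):
    a=up(c,u,v,.1);b=up(c,u,v,1.);return a+(b-a)*(h-a[2])/(b[2]-a[2])
def proj(c,X):
    q=np.array(c['view'])@np.r_[X,1];p=np.array(c['mtx'])@q[:3];return p[:2]/p[2]
E
python3 - <<'E'
from h import *
for n in('scene','side'):
    p,d,c=snap(n,n+'0.png')
    print(n,'cam',np.linalg.inv(c['view'])[:3,3].round(3))
    for t in('rotor_cap','sleeve','mixer','reagent','tube_rack','dish'):
        for r in search_frame(n,t)[:4]:
            u,v=r['position'];z=d[int(v),int(u)]
            print(t,np.round([u,v],1),round(r['conf'],2),up(c,u,v,z).round(3))
print(robot.read_state())
E
```

```text
pics
scene cam [ 1.182 -0.064  1.006]
rotor_cap [275.5 206.4] 0.93 [0.605 0.071 0.161]
sleeve [272.9 203.4] 0.73 [0.6   0.067 0.167]
mixer [275.9 238.3] 0.96 [0.641 0.062 0.089]
reagent [211.  291.8] 0.66 [ 0.733 -0.103  0.09 ]
tube_rack [353.1 209.6] 0.79 [0.594 0.267 0.06 ]
dish [195.8 254.6] 0.95 [ 0.591 -0.125  0.013]
side cam [ 0.443 -0.605  0.864]
rotor_cap [271.8 200.7] 0.79 [0.578 0.056 0.16 ]
sleeve [273.1 206.6] 0.7 [0.58  0.051 0.146]
mixer [273.3 238. ] 0.67 [0.571 0.01  0.09 ]
reagent [346.9 280.4] 0.66 [ 0.698 -0.125  0.081]
tube_rack [247.3 173.5] 0.95 [0.555 0.259 0.062]
dish [297.8 302. ] 0.88 [ 0.599 -0.114  0.013]
{'t': 0.7, 'joints': array([-1.29460810e+00,  2.99908188e-01,  1.52101189e+00, -2.09709818e-05,
        1.32069742e+00, -6.66327712e-02]), 'dq': array([ 0.00023003,  0.00132197, -0.00086593, -0.00108433, -0.00075354,
        0.00118986]), 'joint_efforts': array([-2.24032403e-03, -5.43275464e+01, -3.61946619e+01, -1.72893315e-04,
        6.58869048e-04,  3.54427766e-05]), 'tool_pos': array([ 0.18485067, -0.51799019,  0.19327105]), 'ee_rot': array([[ 9.41808403e-01,  3.36150162e-01, -2.63235467e-05],
       [ 3.36150163e-01, -9.41808403e-01,  1.83629602e-05],
       [-1.86190254e-05, -2.61430547e-05, -9.99999999e-01]]), 'wrist_force': array([0.04404135, 0.32744675, 0.34963261]), 'moment': array([-0.00856583,  0.02511581, -0.03650064]), 'gripper_width': 1.0018024427315193}
```

View pics/scene0.png

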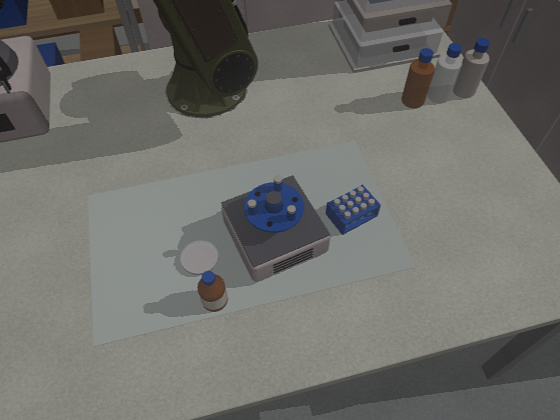

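View pics/side0.png

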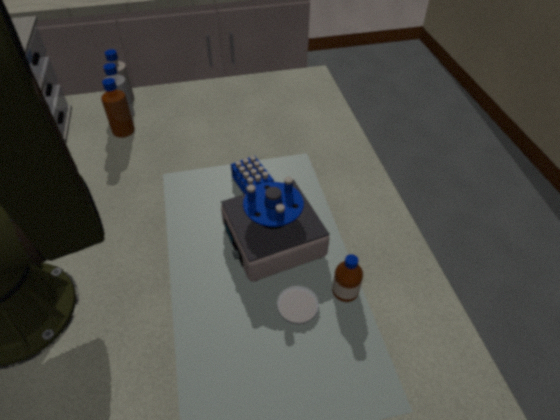

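The scene view shows the rotor with its cap at about (274,196) and sleeves at (252,204), (278,182) and (291,211). The side view shows sleeves at (251,188), (289,182) and (280,209). Enlarging for better pixel positions.

```bash
python3 - <<'E'
from h import *
a=cv2.imread('pics/scene0.png')[165:240,225:325];b=cv2.imread('pics/side0.png')[165:240,225:325]
o=np.hstack([cv2.resize(x,None,fx=4,fy=4,interpolation=cv2.INTER_CUBIC) for x in(a,b)])
o=np.clip(o.astype(float)*1.7,0,255).astype('uint8')
cv2.imwrite('pics/z0.png',o)
E
```

```text
(no output)
```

View pics/z0.png

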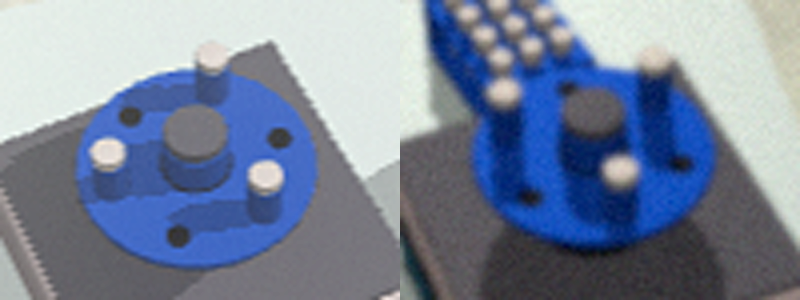

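In the enlarged crops (4x), the sleeve tops are at (211,52), (108,150) and (266,175) in the scene view and (102,92), (255,60) and (220,167) in the side view. The cap tops are at (194,128) and (193,108).

```bash
python3 - <<'E'
from h import *
P={'scene':[(211,52),(108,150),(266,175),(194,128)],'side':[(102,92),(255,60),(220,167),(193,108)]}
for n in P:
    c=get_calibration(n); W=[]
    for i,(u,v) in enumerate(P[n]):
        W.append(atz(c,225+u/4,165+v/4,.174 if i<3 else .170))
    W=np.array(W);m=W[:3].mean(0);print(n,W[:,:2].round(4).tolist(),'mean',m.round(4))
    for w in W[:3]: d=w-m;print(np.linalg.norm(d[:2]).round(4),np.degrees(np.arctan2(d[1],d[0])).round(1))
    for t in('reagent','dish','tube_rack'): pass
c=get_calibration('wrist');V=np.linalg.inv(c['view']);s=robot.read_state();print('wristcam in tool',s['ee_rot'].T@(V[:3,3]-s['tool_pos']),(s['ee_rot'].T@V[:3,:3]).round(3))
E
```

```text
scene [[0.5397, 0.0935], [0.5905, 0.0228], [0.6285, 0.1008], [0.5854, 0.072]] mean [0.5862 0.0724 0.174 ]
0.0511 155.6
0.0497 -85.1
0.0509 33.9
side [[0.5384, 0.0909], [0.6257, 0.0975], [0.589, 0.0226], [0.5851, 0.0721]] mean [0.5844 0.0703 0.174 ]
0.0503 155.9
0.0495 33.3
0.048 -84.5
wristcam in tool [ 0.07241381  0.00050067 -0.18068316] [[-0.001 -0.959 -0.282]
 [ 1.    -0.001 -0.001]
 [ 0.    -0.282  0.959]]
```

Call:
apply_moves([
  [3.5,5,2,0,0,2,4],
  [7.5,10.5,4,0,0,4,4],
  [11,15.5,4,0,0,6,4],
  [15,21,4,0,0,8,4],
  [18.5,26,4,0,0,10,4],
  [22,31,4,0,0,12,4],
  [26,36,4,0,0,14,4],
  [30,41.5,4,0,0,14,4],
  [33.5,46.5,4,0,0,14,4],
  [37,51.5,4,0,0,14,4],
  [40.5,56.5,4,0,0,14,4],
  [44.2,61.7,3,0,0,14,4],
])

```text
t: 2.2
tool_pos: [0.6192, 0.0885, 0.2258]
ee_rot: [[0.832, 0.554, 0.001], [0.554, -0.832, 0.0], [0.001, 0.001, -1.0]]
wrist_force: [0.3, -1.3, -0.1]
gripper_width: 0.467
```

```bash
python3 - <<'E'
from h import *
s=robot.read_state();print(s['t'],s['tool_pos'].round(4),np.degrees(np.arctan2(s['ee_rot'][1,0],s['ee_rot'][0,0])),s['gripper_width'],s['joints'].round(2))
p,d,c=snap('wrist','w1.png')
p2,d2,c2=snap('side','s1.png')
cv2.imwrite('pics/ws1.png',np.hstack([cv2.resize(x[:,:,::-1],None,fx=.71,fy=.71) for x in (p,p2)]))
E
```

```text
2.2 [0.6192 0.0885 0.2258] 33.64680452239673 0.46696847845576234 [ 0.08  0.45  1.24 -0.    1.45  1.07]
```

View pics/ws1.png

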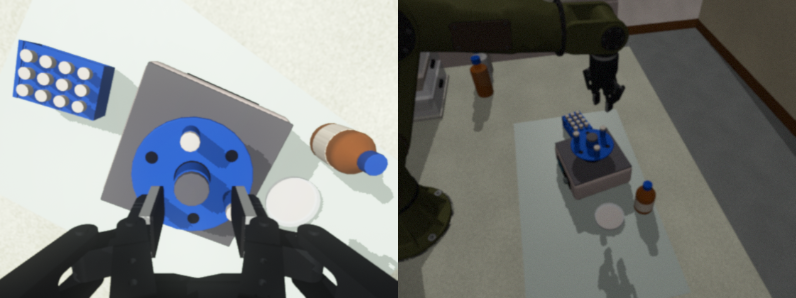

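The wrist view shows the target sleeve top at about (190,140), the cap at (192,185) and the finger tips at rows 190–240, all in half-size pixels. I'll refine the centre from this view.

```bash
python3 - <<'E'
from h import *
c=get_calibration('wrist');s=robot.read_state()
im=cv2.imread('pics/w1.png')
print('tcp',proj(c,s['tool_pos']),'below',proj(c,np.r_[s['tool_pos'][:2],.174]))
for a in (33.5,155.5,-85): print(a,proj(c,np.r_[.5855+.05*np.cos(np.radians(a)),.0715+.05*np.sin(np.radians(a)),.174]))
print('cap',proj(c,[.5855,.0715,.17]))
cv2.imwrite('pics/w1z.png',cv2.resize(im[150:350,170:370],None,fx=3,fy=3))
E
```

```text
tcp [276.94037343 248.03557996] below [277.32538977 220.30276192]
33.5 [273.92721598 203.71198963]
155.5 [213.69657841 307.82219591]
-85 [335.96542202 305.30657986]
cap [273.81166677 271.52062758]
```

View pics/w1z.png

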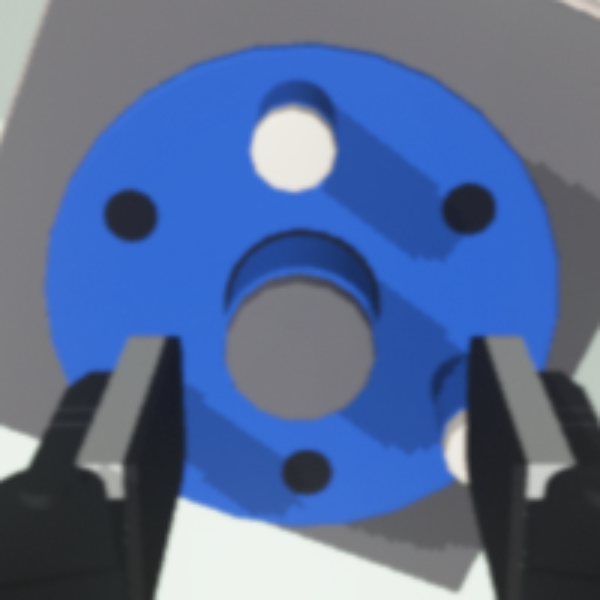

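In the enlarged wrist crop (3x, offset 170/150), the sleeve top is at (293,149) and the cap centre at (300,348). Both are a few px from where I predicted.

```bash
python3 - <<'E'
from h import *
c=get_calibration('wrist')
a=atz(c,170+293/3,150+149/3,.174);b=atz(c,170+300/3,150+348/3,.170);d=a-b
print(a.round(4),b.round(4),np.linalg.norm(d[:2]),np.degrees(np.arctan2(d[1],d[0])))
E
```

```text
[0.6272 0.104  0.174 ] [0.5875 0.076  0.17  ] 0.04852237899380952 35.14635636650785
```

Call:
apply_moves([
  [0.8,1.25,-2,0,0,0,4.2],
  [0.8,1.25,-2.5,0,0,0,4.2],
  [0.8,1.25,-2.5,0,0,0,4.2],
])

```text
t: 2.68
tool_pos: [0.6268, 0.1027, 0.1978]
ee_rot: [[0.83, 0.557, -0.003], [0.557, -0.83, 0.0], [-0.003, -0.002, -1.0]]
wrist_force: [-0.9, 0.1, 0.3]
gripper_width: 0.493
```

```bash
python3 - <<'E'
from h import *
p,d,c=snap('wrist','w2.png');s=robot.read_state();print(s['t'],s['tool_pos'])
print(proj(c,s['tool_pos']),proj(c,np.r_[s['tool_pos'][:2],.174]))
cv2.imwrite('pics/w2z.png',cv2.resize(p[100:350,170:370,::-1],None,fx=2,fy=2))
E
```

```text
2.725 [0.62702288 0.10268604 0.1984335 ]
[277.28314577 248.22295889] [277.45924913 232.69533594]
```

View pics/w2z.png

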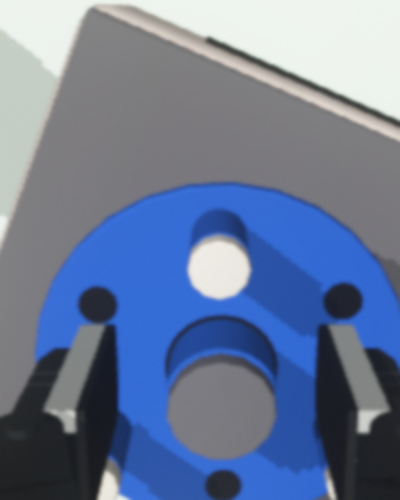

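The sleeve top is at (279.5,234), against (277.5,232.7) expected straight below the TCP. They are aligned to about 1.5 mm, so I'll descend and narrow the jaws.

Call:
apply_moves([
  [0,0,-2,0,0,0,4.2],
  [0,0,-4,0,0,0,4.2],
  [0,0,-5.2,0,0,0,4.2],
  [0,0,-5.2,0,0,0,2.9],
  [0,0,-5.2,0,0,0,2.9],
])

```text
t: 3.35
tool_pos: [0.6274, 0.1026, 0.1475]
ee_rot: [[0.831, 0.557, -0.001], [0.557, -0.831, 0.001], [-0.0, -0.001, -1.0]]
wrist_force: [0.3, 0.4, 0.1]
gripper_width: 0.339
```

```bash
cat > st.py <<'E'
from h import *
import sys
k=sys.argv[1]
p,d,c=snap('scene',f'sc{k}.png');p2,d2,c2=snap('side',f'si{k}.png')
pw,dw,cw=snap('wrist',f'wr{k}.png')
s=robot.read_state()
C=np.array([.5857,.0725]);q=s['tool_pos'];r=q[:2]-C
print('t',s['t'].__round__(2),'q',q.round(4),'r',np.linalg.norm(r).round(4),'ang',np.degrees(np.arctan2(r[1],r[0])).round(1),'yaw',np.degrees(np.arctan2(s['ee_rot'][1,0],s['ee_rot'][0,0])).round(1),'F',s['wrist_force'].round(1),'M',s['moment'].round(2),s['gripper_width'].round(3),s['joints'].round(2))
# cap-top height by depth near predicted position
for n,dd,cc in(('scene',d,c),('side',d2,c2),('wr',dw,cw)):
    u,v=proj(cc,np.r_[C,.168]).round().astype(int)
    h=2 if n!='wr' else 6
    hs=[up(cc,uu,vv,dd[vv,uu])[2] for uu in range(u-h,u+h+1) for vv in range(v-h,v+h+1) if 0<=vv<420 and 0<=uu<560 and dd[vv,uu]>0]
    print(n,'cap z',np.median(hs).round(4) if hs else None, len(hs))
o=np.hstack([cv2.resize(x[v-45:v+45,u-60:u+60,::-1],None,fx=2,fy=2.0) for x,(u,v) in((p,proj(c,np.r_[C,.16]).astype(int)),(p2,proj(c2,np.r_[C,.16]).astype(int)))]+[cv2.resize(pw[140:420,100:460,::-1],(240,180))])
cv2.imwrite(f'pics/o{k}.png',o)
if len(sys.argv)>2:
    st=np.radians(float(sys.argv[2]));
    R=.05
    for a in map(float,sys.argv[3:]):
        t=C+R*np.array([np.cos(np.radians(a)),np.sin(np.radians(a))]);print(a,((t-q[:2])*100).round(2))
E
python3 st.py 3; 
```

```text
Traceback (most recent call last):
  File "st.py", line 8, in <module>
    print('t',s['t'].__round__(2),'q',q.round(4),'r',np.linalg.norm(r).round(4),'ang',np.degrees(np.arctan2(r[1],r[0])).round(1),'yaw',np.degrees(np.arctan2(s['ee_rot'][1,0],s['ee_rot'][0,0])).round(1),'F',s['wrist_force'].round(1),'M',s['moment'].round(2),s['gripper_width'].round(3),s['joints'].round(2))
                                                                                                                                                                                                                                                                 ^^^^^^^^^^^^^^^^^^^^^^^^
AttributeError: 'float' object has no attribute 'round'
```

```bash
sed -i "s/s\['gripper_width'\].round(3)/round(float(s['gripper_width']),3)/" st.py
python3 st.py 3 0 40 45 50 55 60 65 70
```

```text
t 3.65 q [0.6271 0.1027 0.1467] r 0.0513 ang 36.1 yaw 33.8 F [ 0.8 -0.2  1.4] M [ 0.03 -0.02  0.02] 0.344 [0.1  0.53 1.31 0.   1.3  1.08]
scene cap z 0.283 25
side cap z 0.1701 25
wr cap z 0.1701 167
40.0 [-0.31  0.19]
45.0 [-0.61  0.51]
50.0 [-0.93  0.81]
55.0 [-1.27  1.07]
60.0 [-1.64  1.31]
65.0 [-2.03  1.51]
70.0 [-2.43  1.68]
```

```bash
ls pics
```

```text
o3.png
s1.png
sc3.png
scene0.png
si3.png
side0.png
w1.png
w1z.png
w2.png
w2z.png
wr3.png
ws1.png
z0.png
```

View pics/o3.png

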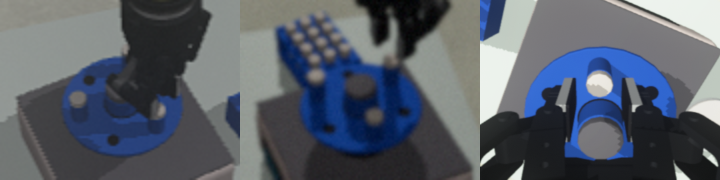

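Depth gives the cap top at 0.170 m, as it should be when sitting high, and the sleeve sits between the jaws. Turning counter-clockwise now; the first 40° cannot reach a fit.

```bash
python3 - <<'E'
from h import *
q=robot.read_state()['tool_pos'];C=np.array([.5857,.0725])
for a in range(41,77,5):
    t=C+.0505*np.array([np.cos(np.radians(a)),np.sin(np.radians(a))]);print(a,a-34,((t-q[:2])*100).round(2))
E
```

```text
41 7 [-0.33  0.29]
46 12 [-0.63  0.61]
51 17 [-0.96  0.9 ]
56 22 [-1.32  1.17]
61 27 [-1.69  1.4 ]
66 32 [-2.09  1.59]
71 37 [-2.5   1.75]
76 42 [-2.92  1.88]
```

Call:
apply_moves([
  [-0.33,0.29,0,0,0,7,2.9],
  [-0.63,0.61,0,0,0,12,2.9],
  [-0.96,0.9,0,0,0,17,2.9],
  [-1.32,1.17,0,0,0,22,2.9],
  [-1.69,1.4,0,0,0,27,2.9],
  [-2.09,1.59,0,0,0,32,2.9],
  [-2.5,1.75,0,0,0,37,2.9],
  [-2.9,1.87,0,0,0,42,2.9],
])

```text
t: 4.65
tool_pos: [0.598, 0.1215, 0.1469]
ee_rot: [[0.242, 0.97, -0.002], [0.97, -0.242, -0.001], [-0.001, -0.001, -1.0]]
wrist_force: [0.7, 1.0, -0.5]
gripper_width: 0.342
```

```bash
cat > w.py <<'E'
from h import *
import sys
k=sys.argv[1];step=[float(x) for x in sys.argv[2:]]
pw,dw,cw=snap('wrist',f'wr{k}.png');s=robot.read_state()
C=np.array([.5857,.0725]);q=s['tool_pos'];r=q[:2]-C
a0=np.degrees(np.arctan2(r[1],r[0]));yaw=np.degrees(np.arctan2(s['ee_rot'][1,0],s['ee_rot'][0,0]))
print('t',round(s['t'],2),'q',q.round(4),'r',np.linalg.norm(r).round(4),'ang',a0.round(1),'yaw',yaw.round(1),'F',s['wrist_force'].round(1),'M',s['moment'].round(2),s['gripper_width'],s['joints'].round(2))
t=np.array([-r[1],r[0]])/np.linalg.norm(r);print('Ftan',(s['wrist_force'][:2]@t).round(2),'Frad',(s['wrist_force'][:2]@r/np.linalg.norm(r)).round(2))
u,v=proj(cw,np.r_[C,.168]).round().astype(int)
vv,uu=np.mgrid[v-10:v+11,u-10:u+11];Z=[up(cw,a,b,dw[b,a])[2] for a,b in zip(uu.ravel(),vv.ravel()) if 0<=b<420 and 0<=a<560 and dw[b,a]>0]
print('cap z',np.median(Z).round(4),np.percentile(Z,[10,90]).round(4),(u,v))
for d in step:
    a=a0+d;T=C+.0505*np.array([np.cos(np.radians(a)),np.sin(np.radians(a))]);print(d,'yaw',(a-yaw).round(1),((T-q[:2])*100).round(2))
E
python3 w.py 4 4 8 12 16
```

```text
t 4.7 q [0.5977 0.1217 0.1469] r 0.0506 ang 76.3 yaw 76.3 F [ 0.1 -1.  -0.9] M [-0.02  0.01  0.02] 0.3385842638784783 [ 0.14  0.47  1.39 -0.    1.28  0.38]
Ftan -0.37 Frad -0.97
cap z 0.17 [0.1693 0.1708] (np.int64(276), np.int64(354))
4.0 yaw 4.0 [-0.35  0.06]
8.0 yaw 8.0 [-0.7   0.11]
12.0 yaw 12.0 [-1.05  0.13]
16.0 yaw 16.0 [-1.4   0.13]
```

View pics/wr4.png

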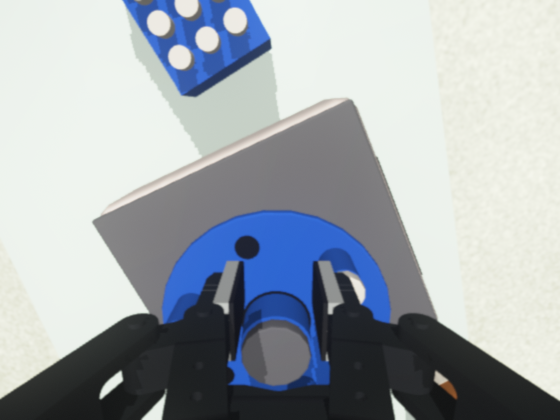

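The view shows no sleeve between the jaws. One sleeve is at (350,285), outside the right finger, and a hole is at (247,247). I'll compute the rotor's angle.

```bash
python3 - <<'E'
from h import *
c=get_calibration('wrist');C=np.array([.5857,.0725])
for n,u,v,z in(('sl',350,287,.174),('hole',247,247,.138),('cap',276,351,.17)):
    a=atz(c,u,v,z)[:2];d=a-C;print(n,a.round(4),np.linalg.norm(d).round(4),np.degrees(np.arctan2(d[1],d[0])).round(1))
p,d,c=snap('side','si5.png');p2,d2,c2=snap('scene','sc5.png')
cv2.imwrite('pics/o5.png',np.hstack([cv2.resize(x[v-50:v+50,u-65:u+65,::-1],None,fx=3,fy=3,interpolation=cv2.INTER_CUBIC) for x,(u,v) in((p,proj(c,np.r_[C,.16]).astype(int)),(p2,proj(c2,np.r_[C,.16]).astype(int)))]))
E
```

```text
sl [0.6288 0.1047] 0.0538 36.7
hole [0.5809 0.1222] 0.0499 95.5
cap [0.5863 0.0761] 0.0036 80.3
```

View pics/o5.png

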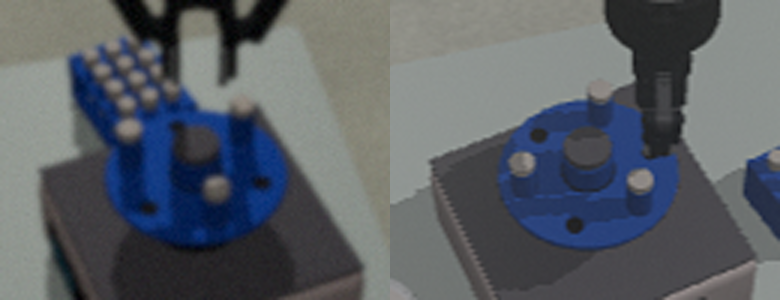

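View pics/wr3.png

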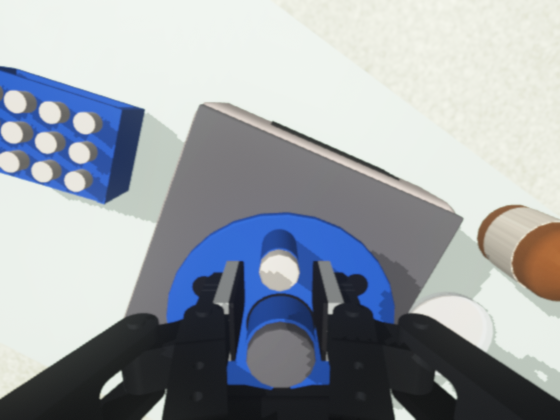

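The rotor has not turned at all: the sleeve is still at about 35°, and the fingertips look higher than the sleeve tops in the side view. I'll measure the tip heights by depth.

```bash
python3 - <<'E'
from h import *
s=robot.read_state();print(s['tool_pos'],s['t'])
for n in('side','scene','wrist'):
    c=get_calibration(n);p,d=capture(n)
    V,U=np.mgrid[0:420,0:560];K=np.array(c['mtx']);
    X=np.stack([(U-K[0,2])/K[0,0]*d,(V-K[1,2])/K[1,1]*d,d,np.ones_like(d)],-1)@np.linalg.inv(c['view']).T
    X=X[...,:3]
    r=np.linalg.norm(X[...,:2]-s['tool_pos'][:2],axis=-1)
    m=(d>0)&(r<.035)&(X[...,2]>.1)&(X[...,2]<.27)&(p.max(-1)<75)
    h=np.histogram(X[...,2][m],bins=np.arange(.1,.275,.01));print(n,h[0],h[1].round(2)[0])
    P=X[m];P=P[(P[:,2]>.143)];i=np.argsort(P[:,2])[:8];print(((P[i]-s['tool_pos'])*1000).round(0).tolist())
E
```

```text
[0.59813641 0.12148813 0.14693941] 4.8
side [ 0  0  0  9  6  5  5  1  0 27 37 37 44 80 42 55 76] 0.1
[[21.0, -28.0, -2.0], [21.0, -26.0, -0.0], [19.0, -28.0, 1.0], [19.0, -25.0, 2.0], [21.0, -28.0, 4.0], [19.0, -26.0, 6.0], [19.0, -25.0, 8.0], [21.0, -26.0, 9.0]]
scene [ 0  0  0  5  2  0  0  0  3 23 16  0  1  2  9 50 18] 0.1
[[-3.0, -33.0, -4.0], [18.0, -12.0, 39.0], [18.0, -14.0, 41.0], [21.0, 3.0, 42.0], [24.0, 2.0, 43.0], [-16.0, -7.0, 44.0], [25.0, -10.0, 44.0], [18.0, -14.0, 44.0]]
wrist [   0    0    0  416    3    0    1    0   24  502  718  734 1561 3162
 1505 3340 6838] 0.1
[[-15.0, -31.0, 20.0], [-14.0, 2.0, 40.0], [-13.0, 4.0, 40.0], [-13.0, 4.0, 41.0], [-14.0, 2.0, 41.0], [-13.0, 3.0, 41.0], [-13.0, 3.0, 41.0], [-15.0, -2.0, 41.0]]
```

All cameras agree that the fingertips sit about 40 mm behind the reported TCP at this opening, so they passed over the sleeve. I'll go back over the sleeve, then descend by the measured tip height.

Call:
apply_moves([
  [0.9,-0.3,0.3,0,0,-10,3.6],
  [1.7,-0.8,0.3,0,0,-20,3.6],
  [2.4,-1.4,0.3,0,0,-30,3.6],
  [2.9,-1.92,0,0,0,-41,3.6],
  [2.9,-1.92,0,0,0,-41,3.6],
  [2.9,-1.92,-1,0,0,-41,3.6],
  [2.9,-1.92,-2,0,0,-41,3.6],
  [2.9,-1.92,-2,0,0,-41,3.6],
])

```text
t: 5.95
tool_pos: [0.6266, 0.1023, 0.1255]
ee_rot: [[0.821, 0.571, -0.004], [0.571, -0.821, 0.0], [-0.003, -0.002, -1.0]]
wrist_force: [-0.1, -1.0, 0.6]
gripper_width: 0.421
```

```bash
cat > tip.py <<'E'
from h import *
s=robot.read_state()
c=get_calibration('wrist');p,d=capture('wrist');cv2.imwrite('pics/tip%d.png'%(s['t']*100),p[:,:,::-1])
V,U=np.mgrid[0:420,0:560];K=np.array(c['mtx'])
X=(np.stack([(U-K[0,2])/K[0,0]*d,(V-K[1,2])/K[1,1]*d,d,np.ones_like(d)],-1)@np.linalg.inv(c['view']).T)[...,:3]
L=(X-s['tool_pos'])@s['ee_rot']  # tool frame
m=(d>0)&(p.max(-1)<110)&(np.abs(L[...,0])<.02)&(np.abs(L[...,1])<.045)&(L[...,2]>-.09)
h=np.histogram(L[...,2][m],bins=np.arange(-.09,.04,.01));print(h[0],h[1][0])
for sg in(1,-1):
    mm=m&(L[...,1]*sg>.006)&(L[...,2]<-.02); P=L[mm];
    if len(P): i=np.argsort(-P[:,2])[:60];print('tip',(np.median(P[i],0)*1000).round(1), 'pix',np.median(U[mm][i]),np.median(V[mm][i]),'inner y',(np.abs(P[:,1]).min()*1000).round(1))
print(s['t'],s['tool_pos'].round(4),s['wrist_force'].round(1),s['gripper_width'])
E
python3 tip.py; ls -t pics|head -1
```

```text
[2789 1328 1022  824  424   52   51   28    0    0    0    0] -0.09
tip [  5.    7.8 -26.3] pix 294.0 259.0 inner y 6.2
tip [  1.2 -17.7 -42. ] pix 235.0 282.5 inner y 17.3
5.95 [0.6266 0.1023 0.1255] [-0.1 -1.   0.6] 0.42099200905866574
tip595.png
```

View pics/tip595.png

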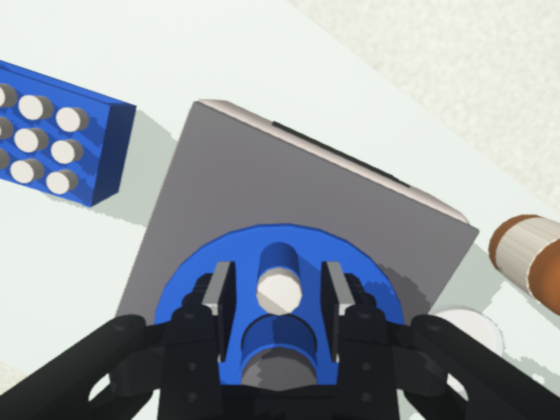

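```bash
python3 - <<'E'
from h import *
print(robot.grip_point_offset,[a for a in dir(robot) if a[0]!='_'])
s=robot.read_state();c=get_calibration('wrist');p,d=capture('wrist')
for u,v in((228,265),(228,300),(228,340),(228,370),(200,300),(150,340),(60,380),(280,400),(280,415),(190,400),(279,290),(280,370),(332,265),(332,280),(345,290)):
    X=up(c,u,v,d[v,u]);print(u,v,p[v,u],((X-s['tool_pos'])@s['ee_rot']*1000).round(1),X[2].round(4))
E
```

```text
0.0187 ['Unreachable', 'grip_point_offset', 'read_state']
228 265 [108 111 113] [ 11.6 -19.3 -47.1] 0.1733
228 300 [23 26 37] [  4.6 -17.6 -62.1] 0.1884
228 340 [23 37 70] [ -9.4 -17.6 -66.1] 0.1924
228 370 [ 49 104 208] [-67.2 -27.  -11.8] 0.1383
200 300 [31 35 44] [  7.1 -26.7 -66.4] 0.1927
150 340 [26 28 30] [  7.3 -36.4 -89.6] 0.2159
60 380 [38 41 40] [  12.9  -48.6 -112. ] 0.2383
280 400 [25 27 30] [  11.4    1.  -116.4] 0.2426
280 415 [19 20 23] [  11.5    1.  -120.4] 0.2467
190 400 [38 40 42] [  16.1  -16.9 -121.3] 0.2476
279 290 [236 233 227] [  0.8   1.  -47.5] 0.1738
280 370 [91 90 93] [-39.6   1.4 -45.3] 0.1717
332 265 [131 135 134] [ 11.4  22.1 -46.7] 0.1729
332 280 [94 96 98] [ 11.7  20.2 -60.3] 0.1865
345 290 [130 132 131] [ 11.4  23.6 -67.4] 0.1936
```

The palm also sits about 40 mm farther back than stated, so the whole hand is offset from the reported TCP and clearances are preserved. The sleeve is centred between the jaws to 1 mm, so I'll go 1.8 cm lower.

Call:
apply_moves([
  [0,0,-0.9,0,0,0,3.6],
  [0,0,-1.8,0,0,0,3.4],
  [0,0,-1.8,0,0,0,2.9],
  [0,0,-1.8,0,0,0,2.9],
])

```text
t: 6.55
tool_pos: [0.6273, 0.1023, 0.1088]
ee_rot: [[0.821, 0.571, -0.002], [0.571, -0.821, 0.0], [-0.001, -0.001, -1.0]]
wrist_force: [-0.9, -0.1, 0.4]
gripper_width: 0.341
```

```bash
python3 tip.py; python3 w.py 6 6 11 16 21 26 31 36
```

```text
[3189 1242  918  854  524  105   22    0    0    0    0    0] -0.09
tip [  3.4   8.3 -32.8] pix 296.0 271.0 inner y 6.0
tip [  3.2 -14.1 -38.9] pix 244.0 275.0 inner y 6.3
6.55 [0.6273 0.1023 0.1088] [-0.9 -0.1  0.4] 0.34139528623272986
t 6.65 q [0.6274 0.1023 0.109 ] r 0.0512 ang 35.5 yaw 34.8 F [-0.2 -0.1  0.5] M [-0.03 -0.01  0.03] 0.3368787242094583 [0.1  0.56 1.35 0.   1.23 1.07]
Ftan -0.0 Frad -0.24
cap z 0.2289 [0.2273 0.2303] (np.int64(278), np.int64(416))
6.0 yaw 6.7 [-0.39  0.37]
11.0 yaw 11.7 [-0.69  0.69]
16.0 yaw 16.7 [-1.03  0.98]
21.0 yaw 21.7 [-1.38  1.24]
26.0 yaw 26.7 [-1.76  1.46]
31.0 yaw 31.7 [-2.16  1.66]
36.0 yaw 36.7 [-2.57  1.81]
```

View pics/wr6.png

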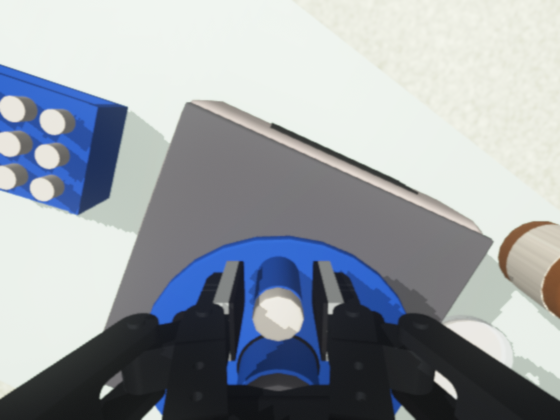

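The sleeve at (278,313) is well between the fingers. Turning the first ~38°.

Call:
apply_moves([
  [-0.38,0.37,0,0,0,6,2.9],
  [-0.69,0.69,0,0,0,11,2.9],
  [-1.03,0.98,0,0,0,16,2.9],
  [-1.38,1.24,0,0,0,21,2.9],
  [-1.76,1.46,0,0,0,26,2.9],
  [-2.16,1.66,0,0,0,31,2.9],
  [-2.57,1.81,0,0,0,36,2.9],
])

```text
t: 7.52
tool_pos: [0.6017, 0.1205, 0.1094]
ee_rot: [[0.326, 0.945, -0.001], [0.945, -0.326, -0.001], [-0.001, -0.001, -1.0]]
wrist_force: [-0.0, -0.4, -0.1]
gripper_width: 0.339
```

```bash
cat > w.py <<'E'
from h import *
import sys
k=sys.argv[1];step=[float(x) for x in sys.argv[2:]]
pw,dw,cw=snap('wrist',f'wr{k}.png');s=robot.read_state()
ps,ds,cs=snap('side',f'si{k}.png')
C=np.array([.5857,.0725]);q=s['tool_pos'];r=q[:2]-C
a0=np.degrees(np.arctan2(r[1],r[0]));yaw=np.degrees(np.arctan2(s['ee_rot'][1,0],s['ee_rot'][0,0]))
print('t',round(s['t'],2),'q',q.round(4),'r',np.linalg.norm(r).round(4),'ang',a0.round(1),'yaw',yaw.round(1),'F',s['wrist_force'].round(1),'M',s['moment'].round(2),round(float(s['gripper_width']),3),'j6',s['joints'][5].round(2))
t=np.array([-r[1],r[0]])/np.linalg.norm(r);print('Ftan',(s['wrist_force'][:2]@t).round(2),'Frad',(s['wrist_force'][:2]@r/np.linalg.norm(r)).round(2))
def cloud(p,d,c):
    V,U=np.mgrid[0:420,0:560];K=np.array(c['mtx'])
    return (np.stack([(U-K[0,2])/K[0,0]*d,(V-K[1,2])/K[1,1]*d,d,np.ones_like(d)],-1)@np.linalg.inv(c['view']).T)[...,:3]
for n,p,d,c in(('wrist',pw,dw,cw),('side',ps,ds,cs)):
    X=cloud(p,d,c);R=np.linalg.norm(X[...,:2]-C,axis=-1);b=p.astype(int)
    blue=(b[...,2]>b[...,0]+50)&(d>0)&(R>.03)&(R<.066)&(X[...,2]>.11)&(X[...,2]<.15)
    white=(b.min(-1)>120)&(d>0)&(R<.065)&(R>.035)&(X[...,2]>.15)&(X[...,2]<.185)
    grey=(np.ptp(b,axis=-1)<30)&(d>0)&(R<.015)&(X[...,2]>.145)&(X[...,2]<.18)
    print(n,'disc',np.median(X[blue][:,2]).round(4),blue.sum(),'white',white.sum(),np.median(X[white][:,2]).round(4),'cap',grey.sum(),np.median(X[grey][:,2]).round(4))
    A=np.degrees(np.arctan2(X[...,1]-C[1],X[...,0]-C[0]))[white]
    if len(A): h,e=np.histogram(A%360,bins=36,range=(0,360));print('  sleeve angs',[(int(e[i])+5,int(h[i])) for i in range(36) if h[i]>3])
for d in step:
    a=a0+d;T=C+.0505*np.array([np.cos(np.radians(a)),np.sin(np.radians(a))]);print(d,'yaw',(a-yaw).round(1),((T-q[:2])*100).round(2))
E
python3 w.py 7 4 7 10 13
```

```text
t 7.58 q [0.6013 0.1206 0.1094] r 0.0506 ang 72.0 yaw 71.2 F [-1.2  0.5  0.8] M [-0.02  0.03  0.05] 0.343 j6 0.47
Ftan 1.34 Frad 0.12
wrist disc 0.1381 8001 white 3142 0.1738 cap 38 0.17
  sleeve angs [(55, 894), (65, 1257), (75, 472), (85, 511), (175, 8)]
side disc 0.138 1153 white 29 0.1739 cap 110 0.1696
  sleeve angs [(65, 14), (75, 9)]
4.0 yaw 4.8 [-0.34  0.09]
7.0 yaw 7.8 [-0.6   0.15]
10.0 yaw 10.8 [-0.86  0.19]
13.0 yaw 13.8 [-1.12  0.22]
```

View pics/wr7.png

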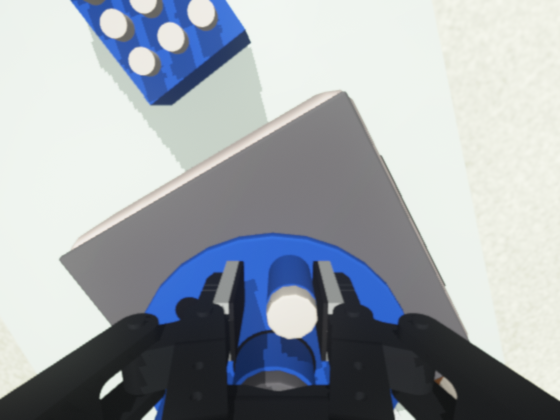

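It turns now: the sleeve at (292,310) rides the right finger, at about 67°, and the disc is still high at 0.138. Continuing in ~10° steps, checking the height each time.

Call:
apply_moves([
  [-0.34,0.09,0,0,0,4,2.9],
  [-0.6,0.15,0,0,0,7,2.9],
  [-0.86,0.19,0,0,0,10,2.9],
])

```text
t: 8.0
tool_pos: [0.5932, 0.1224, 0.1096]
ee_rot: [[0.159, 0.987, -0.0], [0.987, -0.159, -0.001], [-0.001, -0.0, -1.0]]
wrist_force: [0.0, 0.2, 0.3]
gripper_width: 0.343
```

```bash
python3 w.py 8 4 7 10 
```

```text
t 8.05 q [0.593  0.1225 0.1096] r 0.0505 ang 81.7 yaw 81.0 F [-0.7 -0.6  0. ] M [0.03 0.   0.01] 0.344 j6 0.3
Ftan 0.61 Frad -0.69
wrist disc 0.1381 8100 white 3178 0.1738 cap 65 0.1699
  sleeve angs [(65, 936), (75, 1249), (85, 461), (95, 523), (185, 8)]
side disc 0.1379 1134 white 22 0.1737 cap 104 0.1697
  sleeve angs [(75, 15), (85, 6)]
4.0 yaw 4.7 [-0.35  0.04]
7.0 yaw 7.7 [-0.61  0.05]
10.0 yaw 10.7 [-0.88  0.05]
```

Call:
apply_moves([
  [-0.35,0.04,0,0,0,4,2.9],
  [-0.61,0.05,0,0,0,7,2.9],
  [-0.88,0.05,0,0,0,10,2.9],
])

```text
t: 8.48
tool_pos: [0.5845, 0.1229, 0.1098]
ee_rot: [[-0.013, 1.0, -0.0], [1.0, 0.013, -0.001], [-0.001, -0.0, -1.0]]
wrist_force: [-0.0, -0.3, 0.5]
gripper_width: 0.34
```

```bash
python3 w.py 9 4 7 10 
```

```text
t 8.53 q [0.5842 0.1229 0.1098] r 0.0504 ang 91.7 yaw 90.9 F [-0.4  0.  -0.3] M [ 0.02 -0.02 -0.01] 0.341 j6 0.13
Ftan 0.35 Frad 0.05
wrist disc 0.1381 8160 white 3158 0.1738 cap 81 0.1699
  sleeve angs [(75, 937), (85, 1246), (95, 451), (105, 517), (195, 7)]
side disc 0.1379 1131 white 33 0.1736 cap 106 0.1695
  sleeve angs [(85, 15), (95, 7), (205, 9)]
4.0 yaw 4.8 [-0.35 -0.01]
7.0 yaw 7.8 [-0.61 -0.05]
10.0 yaw 10.8 [-0.87 -0.09]
```

Call:
apply_moves([
  [-0.35,-0.01,0,0,0,4,2.9],
  [-0.61,-0.05,0,0,0,7,2.9],
  [-0.87,-0.09,0,0,0,10,2.9],
])

```text
t: 8.95
tool_pos: [0.5759, 0.122, 0.1099]
ee_rot: [[-0.184, 0.983, 0.0], [0.983, 0.184, -0.001], [-0.001, 0.0, -1.0]]
wrist_force: [0.6, 0.7, 0.7]
gripper_width: 0.34
```

```bash
python3 w.py 10 4 7 10 
```

```text
t 9.0 q [0.5756 0.1219 0.1098] r 0.0504 ang 101.5 yaw 100.8 F [-1.  -0.5  0.1] M [-0.05 -0.    0.04] 0.34 j6 -0.04
Ftan 1.07 Frad -0.31
wrist disc 0.1381 8220 white 3126 0.1738 cap 99 0.1699
  sleeve angs [(85, 920), (95, 1253), (105, 435), (115, 518)]
side disc 0.138 1135 white 16 0.1736 cap 98 0.17
  sleeve angs [(95, 12)]
4.0 yaw 4.7 [-0.34 -0.07]
7.0 yaw 7.7 [-0.6  -0.15]
10.0 yaw 10.7 [-0.85 -0.24]
```

Call:
apply_moves([
  [-0.34,-0.07,0,0,0,4,2.9],
  [-0.6,-0.15,0,0,0,7,2.9],
  [-0.85,-0.24,0,0,0,10,2.9],
])

```text
t: 9.43
tool_pos: [0.5674, 0.1195, 0.1099]
ee_rot: [[-0.35, 0.937, 0.0], [0.937, 0.35, -0.001], [-0.001, 0.0, -1.0]]
wrist_force: [-0.7, -0.1, 1.2]
gripper_width: 0.34
```

```bash
python3 w.py 11 4 7 10 
```

```text
t 9.47 q [0.5672 0.1194 0.1099] r 0.0504 ang 111.5 yaw 110.6 F [ 0.4 -0.3 -0.7] M [-0.06  0.05  0.03] 0.339 j6 -0.22
Ftan -0.24 Frad -0.37
wrist disc 0.1381 8232 white 3068 0.1738 cap 116 0.1699
  sleeve angs [(95, 885), (105, 1241), (115, 441), (125, 500)]
side disc 0.138 1152 white 31 0.1739 cap 101 0.1694
  sleeve angs [(105, 11), (115, 4), (335, 5), (345, 11)]
4.0 yaw 4.8 [-0.33 -0.13]
7.0 yaw 7.8 [-0.56 -0.25]
10.0 yaw 10.8 [-0.79 -0.39]
```

Call:
apply_moves([
  [-0.33,-0.13,0,0,0,4,2.9],
  [-0.56,-0.25,0,0,0,7,2.9],
  [-0.79,-0.39,0,0,0,10,2.9],
])

```text
t: 9.9
tool_pos: [0.5596, 0.1156, 0.11]
ee_rot: [[-0.505, 0.863, 0.0], [0.863, 0.505, -0.001], [-0.001, 0.0, -1.0]]
wrist_force: [0.2, -0.1, 0.5]
gripper_width: 0.338
```

```bash
python3 w.py 12 4 7 10 
```

```text
t 9.95 q [0.5595 0.1154 0.11  ] r 0.0503 ang 121.4 yaw 120.5 F [0.1 0.1 0.7] M [ 0.05  0.03 -0.06] 0.337 j6 -0.39
Ftan -0.16 Frad 0.07
wrist disc 0.138 8308 white 3007 0.1738 cap 126 0.1699
  sleeve angs [(105, 848), (115, 1234), (125, 428), (135, 487), (225, 9)]
side disc 0.1379 1179 white 26 0.1743 cap 97 0.1696
  sleeve angs [(115, 9), (345, 4), (355, 12)]
4.0 yaw 4.9 [-0.3  -0.18]
7.0 yaw 7.9 [-0.52 -0.34]
10.0 yaw 10.9 [-0.72 -0.51]
```

Call:
apply_moves([
  [-0.3,-0.18,0,0,0,4,2.9],
  [-0.52,-0.34,0,0,0,7,2.9],
  [-0.72,-0.51,0,0,0,10,2.9],
])

```text
t: 10.38
tool_pos: [0.5525, 0.1104, 0.11]
ee_rot: [[-0.646, 0.763, 0.001], [0.763, 0.646, -0.001], [-0.001, 0.0, -1.0]]
wrist_force: [0.0, 0.1, 0.1]
gripper_width: 0.34
```

```bash
python3 w.py 13 4 7 10 
```

```text
t 10.43 q [0.5524 0.1103 0.11  ] r 0.0504 ang 131.4 yaw 130.4 F [ 0.1 -0.1 -0.1] M [ 0.02 -0.03 -0.03] 0.341 j6 -0.57
Ftan 0.0 Frad -0.17
wrist disc 0.1379 8338 white 2928 0.1737 cap 147 0.1698
  sleeve angs [(115, 797), (125, 1233), (135, 421), (145, 466), (235, 11)]
side disc 0.1379 1200 white 20 0.1742 cap 97 0.1697
  sleeve angs [(5, 16), (355, 4)]
4.0 yaw 5.0 [-0.26 -0.23]
7.0 yaw 8.0 [-0.45 -0.43]
10.0 yaw 11.0 [-0.62 -0.63]
```

Call:
apply_moves([
  [-0.26,-0.23,0,0,0,4,2.9],
  [-0.45,-0.43,0,0,0,7,2.9],
  [-0.62,-0.63,0,0,0,10,2.9],
])

```text
t: 10.85
tool_pos: [0.5465, 0.1041, 0.1101]
ee_rot: [[-0.767, 0.642, 0.001], [0.642, 0.767, -0.0], [-0.001, 0.0, -1.0]]
wrist_force: [-0.3, -0.6, -0.3]
gripper_width: 0.342
```

```bash
python3 w.py 14 4 7 10 
```

```text
t 10.9 q [0.5463 0.1039 0.1101] r 0.0504 ang 141.4 yaw 140.2 F [-0.5  0.6  0.3] M [ 0.02  0.03 -0.03] 0.343 j6 -0.75
Ftan -0.18 Frad 0.8
wrist disc 0.1326 8769 white 2638 0.1685 cap 601 0.1644
  sleeve angs [(125, 608), (135, 1126), (145, 493), (155, 402), (245, 9)]
side disc 0.132 1337 white 27 0.1678 cap 110 0.1642
  sleeve angs [(15, 12), (255, 13)]
4.0 yaw 5.2 [-0.22 -0.27]
7.0 yaw 8.2 [-0.36 -0.5 ]
10.0 yaw 11.2 [-0.5  -0.72]
```

It dropped: disc 0.1326, cap top 0.1644, no force on the tool. I'll open slightly, lift clear, shut the fingers and move over the cap.

Call:
apply_moves([
  [0,0,0.2,0,0,0,3.7],
  [0,0,1.5,0,0,0,3.7],
  [0,0,4,0,0,0,3.7],
  [0,0,6.5,0,0,0,3],
  [1.5,-1.2,8,0,0,0,0],
  [3.94,-3.14,8,0,0,0,0],
  [3.94,-3.14,8,0,0,0,0],
  [3.94,-3.14,8,0,0,0,0],
  [3.94,-3.14,8,0,0,0,0],
])

```text
t: 12.08
tool_pos: [0.5855, 0.0731, 0.1904]
ee_rot: [[-0.767, 0.642, 0.001], [0.642, 0.767, -0.0], [-0.001, 0.0, -1.0]]
wrist_force: [0.6, 0.6, -1.2]
gripper_width: 0.002
```

```bash
python3 tip.py;python3 w.py 15;  python3 - <<'E'
from h import *
s=robot.read_state();c=get_calibration('wrist');print(s['tool_pos'],proj(c,np.r_[s['tool_pos'][:2],.165]),s['gripper_width'])
E
```

```text
[3773  867  603  548  244    0    0    0    0    0    0  102] -0.09
tip [  6.2   9.9 -46.8] pix 302.0 274.0 inner y 6.0
tip [  6.2  -9.3 -47.1] pix 254.0 274.0 inner y 6.0
12.075 [0.5855 0.0731 0.1904] [ 0.6  0.6 -1.2] 0.0016452100914544911
t 12.18 q [0.5856 0.073  0.1903] r 0.0005 ang 106.2 yaw 140.1 F [ 0.1  0.1 -0.8] M [ 0.01 -0.01 -0.03] 0.004 j6 -0.81
Ftan -0.08 Frad 0.04
wrist disc 0.1329 17250 white 2417 0.1687 cap 1870 0.1645
  sleeve angs [(5, 156), (15, 373), (25, 198), (125, 46), (135, 504), (145, 371), (245, 176), (255, 436), (265, 157)]
side disc 0.132 1370 white 23 0.1686 cap 105 0.1642
  sleeve angs [(15, 6), (135, 6), (255, 7)]
[0.58560893 0.07296418 0.19031121] [277.42223465 230.20332921] -0.005738893670213857
```

View pics/wr15.png

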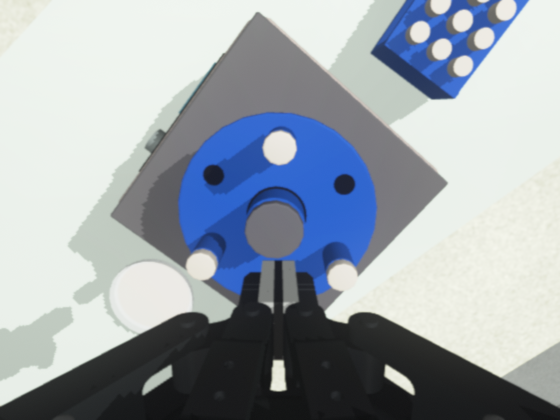

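The cap centre is at (274,230), against (277,230) straight below the TCP. I'll measure the shut tip's height.

```bash
python3 - <<'E'
from h import *
s=robot.read_state();c=get_calibration('wrist');p,d=capture('wrist')
for u in (266,271,285,291):
  for v in (262,264,267,272,280):
    X=up(c,u,v,d[v,u]);print(u,v,p[v,u],((X-s['tool_pos'])@s['ee_rot']*1000).round(1),X[2].round(4))
E
```

```text
266 262 [124 127 127] [  9.6  -4.6 -42.5] 0.2328
266 264 [125 127 126] [ 10.6  -4.4 -46.6] 0.2369
266 267 [124 127 126] [ 10.5  -4.3 -49.4] 0.2397
266 272 [124 128 126] [ 10.1  -4.2 -52.9] 0.2432
266 280 [125 128 126] [  9.9  -4.  -59.2] 0.2495
271 262 [124 127 126] [ 10.1  -2.5 -43.6] 0.2339
271 264 [125 128 127] [ 10.2  -2.5 -45.9] 0.2362
271 267 [124 127 126] [  9.8  -2.4 -47.8] 0.2381
271 272 [124 127 125] [ 10.4  -2.3 -53.6] 0.2439
271 280 [124 127 125] [  9.7  -2.2 -59. ] 0.2493
285 262 [124 127 127] [ 10.1   3.2 -43.6] 0.2339
285 264 [125 127 127] [ 10.3   3.1 -46.2] 0.2365
285 267 [125 128 127] [ 10.3   3.1 -49. ] 0.2393
285 272 [125 128 126] [ 10.3   3.  -53.5] 0.2438
285 280 [124 127 125] [ 10.1   2.9 -59.7] 0.25
291 262 [124 127 126] [ 10.7   5.6 -45.1] 0.2354
291 264 [125 128 126] [  9.9   5.6 -45.3] 0.2356
291 267 [125 128 126] [  9.8   5.5 -47.8] 0.2381
291 272 [119 122 121] [ 10.4   5.3 -53.7] 0.244
291 280 [125 128 126] [ 10.1   5.1 -59.7] 0.25
```

Shut tips are about 42 mm above the reported TCP, so contact with the cap is expected near TCP z 0.122 and home near 0.113. Descending to just above, then creeping.

Call:
apply_moves([
  [-0.07,-0.1,-2,0,0,0,0],
  [-0.07,-0.1,-4,0,0,0,0],
  [-0.07,-0.1,-5.6,0,0,0,0],
  [-0.07,-0.1,-6.2,0,0,0,0],
  [-0.07,-0.1,-6.4,0,0,0,0],
  [-0.07,-0.1,-6.4,0,0,0,0],
])

```text
t: 13.02
tool_pos: [0.5852, 0.0719, 0.1268]
ee_rot: [[-0.767, 0.642, 0.002], [0.642, 0.767, -0.0], [-0.002, 0.001, -1.0]]
wrist_force: [-0.6, -0.5, 1.0]
gripper_width: -0.0
```

```bash
python3 w.py 16; python3 - <<'E'
from h import *
a=cv2.imread('pics/si16.png');p,d,c=snap('scene','sc16.png')
u,v=proj(get_calibration('side'),[.5857,.0725,.17]).astype(int);u2,v2=proj(c,[.5857,.0725,.17]).astype(int)
cv2.imwrite('pics/o16.png',np.hstack([cv2.resize(x,None,fx=3,fy=3,interpolation=cv2.INTER_CUBIC) for x in(a[v-60:v+50,u-65:u+65],p[v2-60:v2+50,u2-65:u2+65,::-1])]))
E
```

```text
t 13.07 q [0.5852 0.0719 0.1269] r 0.0008 ang -127.3 yaw 140.1 F [ 0.4  0.1 -0. ] M [ 0.01  0.07 -0.02] -0.001 j6 -0.81
Ftan 0.24 Frad -0.36
wrist disc 0.1333 27352 white 2242 0.1695 cap 1687 0.1652
  sleeve angs [(125, 98), (135, 1002), (145, 775), (245, 300), (255, 67)]
side disc 0.1318 1307 white 29 0.1692 cap 69 0.1648
  sleeve angs [(15, 16), (135, 7), (145, 5)]
```

View pics/o16.png

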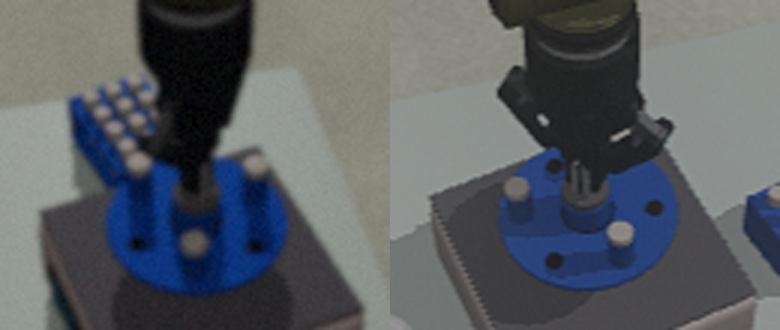

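The shut fingers are centred just over the cap in both views. Pressing now.

Call:
apply_moves([
  [0,0,-0.2,0,0,0,0],
  [0,0,-0.4,0,0,0,0],
  [0,0,-0.6,0,0,0,0],
  [0,0,-0.8,0,0,0,0],
])

```text
t: 13.68
tool_pos: [0.5852, 0.0719, 0.1187]
ee_rot: [[-0.767, 0.642, 0.002], [0.642, 0.767, -0.0], [-0.002, 0.001, -1.0]]
wrist_force: [-1.0, -0.5, -0.9]
gripper_width: 0.001
```

```bash
python3 w.py 17
```

```text
t 13.72 q [0.5849 0.0719 0.1182] r 0.001 ang -142.7 yaw 140.1 F [-0.1  0.1 -0.4] M [-0.04  0.04  0.02] 0.002 j6 -0.81
Ftan -0.1 Frad 0.0
wrist disc 0.1241 27972 white 2118 0.1599 cap 2397 0.1647
  sleeve angs [(125, 190), (135, 1051), (145, 589), (245, 272), (255, 16)]
side disc 0.1241 1334 white 28 0.1601 cap 91 0.163
  sleeve angs [(15, 9), (25, 7), (135, 7), (145, 5)]
```

The disc is at 0.1241, and home would be 0.124: it clicked. A bit more pressing will confirm the hard stop.

Call:
apply_moves([
  [0,0,-0.15,0,0,0,0],
  [0,0,-0.3,0,0,0,0],
])

```text
t: 14.02
tool_pos: [0.5857, 0.072, 0.1179]
ee_rot: [[-0.767, 0.642, 0.004], [0.642, 0.767, -0.0], [-0.003, 0.002, -1.0]]
wrist_force: [-11.1, -1.1, 32.0]
gripper_width: -0.0
```

```bash
python3 w.py 18
```

```text
t 14.07 q [0.5857 0.0719 0.118 ] r 0.0006 ang -92.2 yaw 140.1 F [-8.9 -1.2 24.1] M [-0.09  1.53  0.02] 0.004 j6 -0.81
Ftan -8.86 Frad 1.6
wrist disc 0.1242 28265 white 2092 0.1602 cap 2491 0.1647
  sleeve angs [(125, 225), (135, 1086), (145, 548), (245, 220), (255, 13)]
side disc 0.1241 1326 white 27 0.1591 cap 94 0.1623
  sleeve angs [(15, 9), (25, 7), (135, 7), (145, 4)]
```

Firm stop with 24–32 N and no further travel. Retreating straight up, away from everything, with the gripper left shut.

Call:
apply_moves([
  [0,0,1,0,0,0,0],
  [0,0,3,0,0,0,0],
  [0,0,6,0,0,0,0],
  [-3,0,10,0,0,0,0],
  [-8,-2,12,0,0,0,0],
  [-12,-4,12,0,0,0,0],
  [-14,-6,12,0,0,0,0],
  [-14,-6,12,0,0,0,0],
])

```text
t: 15.12
tool_pos: [0.445, 0.0112, 0.2386]
ee_rot: [[-0.766, 0.643, 0.005], [0.643, 0.766, -0.0], [-0.004, 0.003, -1.0]]
wrist_force: [-0.1, 0.1, -0.1]
gripper_width: -0.004
```

```bash
python3 w.py 19; python3 - <<'E'
from h import *
for n in('scene','side'):
    p,d,c=snap(n,n+'9.png')
    for t in('reagent','tube_rack','dish','rotor_cap'):
        for r in search_frame(n,t)[:1]:
            u,v=r['position'];print(n,t,np.round([u,v],1),round(r['conf'],2),up(c,u,v,d[int(v),int(u)]).round(3))
a=cv2.imread('pics/scene9.png');b=cv2.imread('pics/side9.png')
cv2.imwrite('pics/o19.png',cv2.resize(np.hstack([a,b]),(800,300)))
E
```

```text
t 15.18 q [0.4457 0.0117 0.2385] r 0.1527 ang -156.5 yaw 140.0 F [-1.1  0.5  0.1] M [-0.01 -0.04  0.04] 0.002 j6 -0.93
Ftan -0.9 Frad 0.85
wrist disc 0.1241 10496 white 1175 0.1598 cap 987 0.156
  sleeve angs [(5, 65), (15, 198), (25, 127), (125, 37), (135, 252), (145, 162), (245, 92), (255, 186), (265, 56)]
side disc 0.1241 1376 white 32 0.1601 cap 104 0.1557
  sleeve angs [(15, 8), (135, 9), (145, 4), (255, 10)]
scene reagent [212.7 288.6] 0.62 [ 0.728 -0.098  0.092]
scene tube_rack [354.8 210.7] 0.76 [0.599 0.269 0.061]
scene dish [197.7 260. ] 0.61 [ 0.607 -0.123  0.014]
scene rotor_cap [275.  209.7] 0.67 [0.603 0.071 0.146]
side reagent [346.4 281.5] 0.84 [ 0.697 -0.125  0.077]
side tube_rack [247.  173.3] 0.86 [0.555 0.263 0.059]
side dish [295.6 304.4] 0.89 [ 0.592 -0.119  0.014]
side rotor_cap [272.6 205.9] 0.6 [0.58  0.055 0.145]
```

View pics/o19.png

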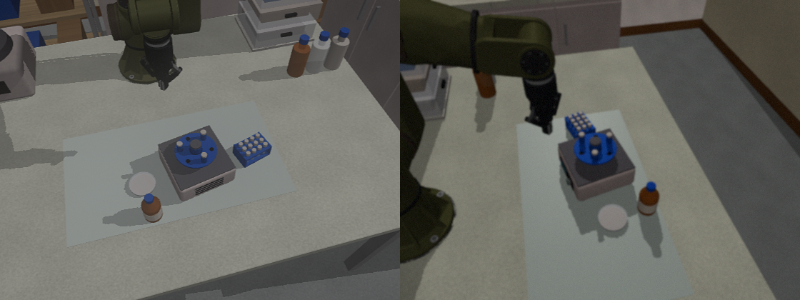

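Both views show the rotor seated low on the mixer, the arm clear of it, and the rack, dish and bottle where they were. Cap top is at 0.156 (home).

```bash
python3 -c "
from h import *
print(close_job())"
```

```text
the job is handed in; nothing more can be done
None
```

The rotor is fully home on the drive, and I handed the job in at about 15.4 s of the 40 s allowed. I turned it about 100° counter-clockwise by one sleeve, held loosely between the fingers. It dropped by itself, and I then pressed the cap straight down with the fingers shut until it clicked.

- **First pass missed:** the real fingertips sit about 40 mm behind the reported TCP, so the fingers passed over the sleeve without touching it. I measured the offset by depth, corrected for it and repeated the turn.
- **Drop:** the cap top went from 0.170 m to 0.164 m, and the disc from 0.138 m to 0.1326 m. There was no force on the tool when it dropped.
- **Press:** the last push met a hard stop. Vertical force was 24–32 N, with up to about 11 N sideways, and the rotor went down no further.
- **After letting go:** the cap top reads 0.156 m and the disc 0.124 m, which match the home position, and the arm is clear of everything.
- **Rack, dish and bottle:** they look unmoved in both views. The networks' positions for them shifted by at most about 6 mm, except 16 mm for the dish in the scene view. I put both down to network scatter, since the arm never came near them and the side view has the dish within 9 mm.

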